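# Put the yellow ink up on the bottle ledge

### The job

Clear the yellow ink bottle off the collage: set it down gently, standing upright and centred on the yellow spot of the narrow raised wooden ledge. Keep it upright all the way, and leave the blue ink bottle and the green ink bottle standing where they are.

Things in the scene. Friction and masses are not known exactly. Their poses are not given: they have to be found in the camera images.
- ink_yellow: Yellow ink bottle: upright cylinder 38 mm in diameter and 56 mm high with a pale paper band, then a narrow black dropper cap (24 mm in diameter), 85 mm tall overall, about 70 g. Origin at the centre of its underside, z up along the bottle. The one to move; it stands on the flat collage sheet at table height.
- spot_yellow: Flat yellow disc, 46 mm across, painted on a fixed wooden ledge: a board 50 mm deep, 280 mm long, 16 mm thick, its top 90 mm above the table; feet 110 mm deep, 8 mm high. Origin: disc's centre on the board's top; z up, x across the board's depth, y along it. Three spots in a row 85 mm apart, mid-depth, yellow, blue, green in any order; green carries the green bottle, blue stays empty.
- ink_blue: Blue ink bottle: upright cylinder 38 mm in diameter and 56 mm high with a pale paper band, then a narrow black dropper cap (24 mm in diameter), 85 mm tall overall, about 70 g. Origin at the centre of its underside, z up along the bottle. A bystander that stands on the collage too, at least 90 mm from the yellow bottle; yellow and blue may be either way round.
- ink_green: Green ink bottle: upright cylinder 38 mm in diameter and 56 mm high with a pale paper band, then a narrow black dropper cap (24 mm in diameter), 85 mm tall overall, about 70 g. Origin at the centre of its underside, z up along the bottle. A bystander that stands on the green spot of the ledge, 85 or 170 mm from the yellow spot along the board.

How it is judged:
By the outcome, as a careful person would: the job done as asked, in the order asked, and still so for the second after the job is handed in, with the robot touching nothing.
It also fails if it takes over 37 s, if anything falls off the work surface, if the arm or the gripper's body presses on something with over 40 N, if the wrist force passes 120 N, or if a joint passes its speed limit or range.

### The arm

A 6-joint arm with a two-finger parallel gripper is mounted at the origin on the work surface. World frame = base frame: x ahead of the robot, y to its left, z up, the work surface at z = 0. Lengths are in mm, angles in rad, forces in N, time in s.
With the tool pointing down it reaches from about 325 to 850 mm from the base axis. Payload 4.4 kg.
Tool frame: the origin (TCP) lies between the finger pads; the fingertips stand 19 mm ahead of it and the grasp point (between the pads) is the TCP; z points along the fingers, y is the line along which they close (so a half turn about z gives the same grasp; the last joint's range is limited). The gripper opens to 94 mm and grips with 3 to 60 N. Pads are 16 mm wide; open, the fingers measure 119 mm over their backs; the gripper's body (75 mm by 177 mm) begins 78 mm behind the grasp point.
Start: joints at [-1.264, 0.207, 1.542, -0, 1.393, -0.15], TCP at [253.609, -516.052, 224.447] pointing down, gripper open.
Joint ranges: [-2.73, 2.73], [-0.86, 2.22], [0.23, 2.46], [-1.11, 4.25], [0.08, 2.63], [-2.82, 2.82]. Speed limits (rad/s): [2.79, 2.79, 3.14, 3.14, 3.14, 3.14].

### API

Orientations are given as a rotation vector (axis times angle).
In Python, from rig import env gives the robot as it stands.
- The arm moves only by the shell command python3 -m handwheel 'ROWS' [FORCE]. ROWS is JSON, a list of rows, each a list of 7 numbers: the turn, a rotation vector about the world's x, y, z in degrees, then the shift along the world's x, y, z in cm, then the gripper's target within -1 to 1 (fully open at 1, half-way at 0, shut at -1). A call has 1 to 20 rows; each row is the pose to reach, as a shift and turn from the pose commanded when the call began; what a row does not reach only later rows make up. A row lasts 1/8 s, in which the tool goes at most 62.5 mm and 10.7 degrees, less where a joint would pass 70% of its speed; a pose out of reach is approached as far as the arm can. A call with a gripper value outside its range is refused whole. The fingers move at their own pace and stop on an object; FORCE is the grip in N (left out, the last holds). Time passes only in rows, so rows that repeat a pose let the fingers close. It gives the time, the measured TCP pose, the force, the opening and the grip force at its end, in the units of the state.
- env.state(): the state, without advancing time (a new reading comes with each control period).
- env.capture(name): name is "side" or "top" or "wrist"; returns a dict with "color" (400x640x3 uint8, blue, green, red), "fx", "fy", "cx", "cy" (pixels), "dist" ([k1, k2, p1, p2, k3] as OpenCV has them; the pictures are not rectified), "pose" (4x4, takes a point from camera to world coordinates); the wrist camera has in their place "hand_eye" (4x4, takes a point from camera to tool coordinates, whose origin is the TCP and whose axes are the flange's). Camera axes: x right, y down, z forward; pixel columns grow to the right and rows downward; lengths in mm; the calibration is good to about 2 mm. A picture is of the moment at which its call begins: read the wrist's pose just before it. There is no depth.
- env.hand_in(): hands the job in; it is judged then, once.
The state is a dict: "t": time; "joint_positions": joint angles; "qvel": joint speeds; "joint_torque": joint torques, N m; "ee_pos": TCP position; "tool_rot": TCP orientation; "force": force on the tool from outside, world axes, zero at the start; "ft_torque": the same for the moment, N m; "opening": finger opening in mm; "grasp_force": force on a finger pad.
Only numpy, scipy, OpenCV 4.12 (cv2) and the standard library are available. Lean on these libraries where they do the work, as an engineer would, in place of code of your own. Each camera call takes 0.05 s, during which the arm holds its last target. There are 200 camera calls.

## Working session

There is one attempt and no reset: what is moved stays moved. The work goes in short steps, Python scripts to look and compute and a shell command to move; the robot and the scene stay as the last step left them, time stands still between calls to the robot, and variables do not carry over. Pictures are saved under pics/ and viewed, at most 10 in all, crops included, and the job is handed in when it is done.

```bash
mkdir -p pics
cat > h.py <<'E'
import numpy as np, cv2
from rig import env
def cap(n):
    s=env.state(); c=env.capture(n)
    if 'pose' not in c:
        T=np.eye(4); T[:3,:3]=cv2.Rodrigues(np.array(s['tool_rot'],float))[0]; T[:3,3]=s['ee_pos']; c['pose']=T@np.array(c['hand_eye'])
    c['pose']=np.array(c['pose']); c['K']=np.array([[c['fx'],0,c['cx']],[0,c['fy'],c['cy']],[0,0,1.]]); return c
def ray(c,uv):
    p=cv2.undistortPoints(np.array(uv,float).reshape(-1,1,2),c['K'],np.array(c['dist'],float)).reshape(-1,2)
    d=np.c_[p,np.ones(len(p))]@c['pose'][:3,:3].T
    return c['pose'][:3,3],d
def onz(c,uv,z):
    o,d=ray(c,uv); return o+d*((z-o[2])/d[:,2])[:,None]
def proj(c,P):
    Ti=np.linalg.inv(c['pose']); return cv2.projectPoints(np.array(P,float).reshape(-1,1,3),cv2.Rodrigues(Ti[:3,:3])[0],Ti[:3,3],c['K'],np.array(c['dist'],float))[0].reshape(-1,2)
E
python3 - <<'E'
from h import *
for n in ['top','side']:
    c=cap(n); cv2.imwrite(f'pics/{n}0.png',c['color']); print(n,c['pose'].round(2).tolist(),c['fx'])
    hsv=cv2.cvtColor(c['color'],cv2.COLOR_BGR2HSV)
    for nm,l,h in [('y',20,34),('g',40,85),('b',95,130)]:
        m=cv2.inRange(hsv,(l,110,60),(h,255,255)); k,_,st,ce=cv2.connectedComponentsWithStats(m)
        print(nm,[(s.tolist(),x.round(1).tolist()) for s,x in zip(st[1:],ce[1:]) if s[4]>40])
s=env.state();print(s['t'],s['ee_pos'],s['tool_rot'])
E
```

```text
top [[0.03, -0.99, 0.13, 423.68], [-1.0, -0.03, 0.03, 1.09], [-0.03, -0.13, -0.99, 1013.53], [0.0, 0.0, 0.0, 1.0]] 402.45321029360144
y [([46, 58, 146, 120, 11149], [118.5, 119.9]), ([427, 192, 20, 16, 155], [435.1, 200.7]), ([237, 198, 21, 21, 331], [246.8, 207.9]), ([550, 306, 26, 23, 461], [562.3, 317.2])]
g [([446, 225, 20, 23, 269], [455.3, 236.3])]
b [([307, 127, 54, 79, 1460], [328.6, 156.4]), ([309, 136, 201, 162, 4939], [438.2, 240.1]), ([365, 138, 64, 17, 904], [394.0, 146.0]), ([274, 202, 19, 19, 281], [283.1, 210.8]), ([350, 210, 13, 15, 64], [354.3, 219.3]), ([577, 286, 30, 31, 512], [591.5, 301.1])]
side [[-1.0, -0.02, 0.06, 490.78], [-0.06, 0.57, -0.82, 879.25], [-0.02, -0.82, -0.57, 720.95], [0.0, 0.0, 0.0, 1.0]] 452.337824297361
y [([313, 162, 12, 13, 138], [318.6, 168.4]), ([314, 178, 12, 5, 43], [319.1, 180.2]), ([315, 255, 23, 15, 168], [328.7, 260.4]), ([97, 347, 180, 53, 5842], [188.6, 378.2])]
g [([312, 268, 20, 22, 288], [321.8, 279.4]), ([311, 289, 24, 13, 150], [323.3, 296.6])]
b [([303, 0, 57, 13, 726], [330.6, 5.9]), ([380, 0, 34, 12, 397], [396.0, 5.4]), ([310, 72, 2, 30, 43], [310.3, 88.5]), ([383, 116, 16, 7, 51], [390.5, 118.9]), ([264, 150, 152, 101, 1942], [361.6, 194.1]), ([243, 181, 74, 72, 1741], [267.5, 224.7]), ([328, 200, 13, 16, 167], [334.0, 208.1]), ([320, 229, 20, 14, 214], [329.5, 235.6])]
0.1 [ 253.38445793 -515.3829176   223.40934055] [-3.05801746e+00 -7.10844491e-01  2.93543174e-04]
```

View pics/top0.png

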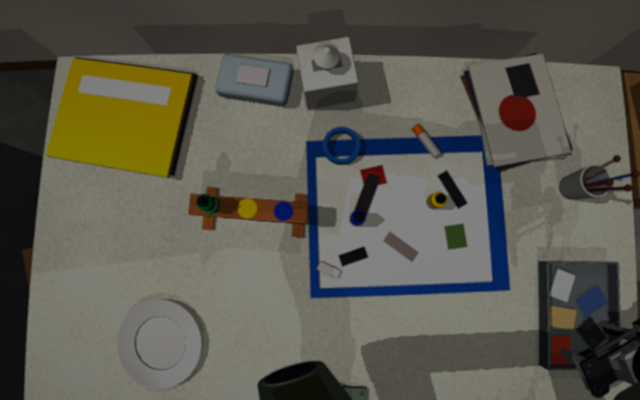

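View pics/side0.png

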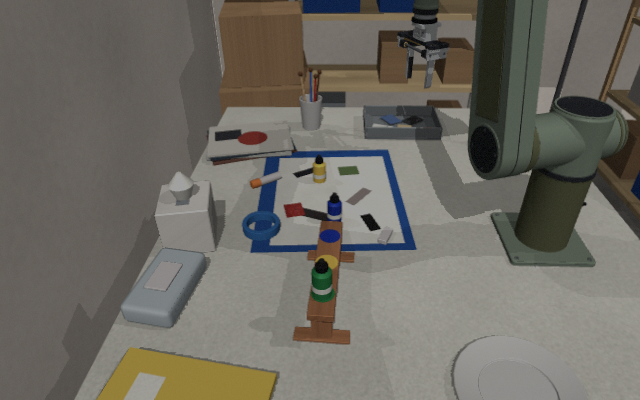

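The top view shows the yellow bottle at (437,200), blue at (357,217), and the ledge spots: green (207,204, occupied), yellow (247,208), blue (283,211). The side view shows the yellow bottle at (319,172) and its spot partly hidden behind the green bottle.

Run:
```python
from h import *
t=cap('top');s=cap('side')
def tri(a,b):
    o1,d1=ray(t,a);o2,d2=ray(s,b);d1=d1[0];d2=d2[0]
    k=np.linalg.lstsq(np.c_[d1,-d2],o2-o1,rcond=None)[0];p=o1+k[0]*d1;q=o2+k[1]*d2;return ((p+q)/2).round(1),np.linalg.norm(p-q).round(1)
def cap_(c,l,h,w):
    x,y,X,Y=w;m=cv2.inRange(cv2.cvtColor(c['color'][y:Y,x:X],cv2.COLOR_BGR2HSV),(l,110,60),(h,255,255));v,u=np.nonzero(m);return u.min()+x,u.max()+x,v.min()+y,v.max()+y
print('ypatch',cap_(t,20,34,(420,185,455,215)),onz(t,[435.1,200.7],28).round(1),tri([436.5,200.5],[319,173]))
print('blue',onz(t,[357,217],28).round(1))
print('yspot',onz(t,[246.8,207.9],90).round(1),'bspot',onz(t,[283.1,210.8],90).round(1),'green',onz(t,[207,204],90+70).round(1))
print(env.state()['ee_pos'])
```

```text
ypatch (np.int64(427), np.int64(446), np.int64(192), np.int64(207)) [[ 552.5 -254.1   28. ]] (array([ 554. , -258.8,   23.4]), np.float64(0.6))
blue [[507.2 -62.   28. ]]
yspot [[516.  197.9  90. ]] bspot [[511.6 112.7  90. ]] green [[515.1 270.8 160. ]]
[ 253.48919514 -515.60970876  223.74426131]
```

```bash
python3 -m handwheel '[[0,0,10,5,4.3,0,1],[0,0,20,10,8.7,0,1],[0,0,30,15,13,0,1],[0,0,40,20,17.3,0,1],[0,0,50,25,21.7,0,1],[0,0,61,30,26,0,1],[0,0,61,30,26,0,1],[0,0,61,30,26,0,1],[0,0,61,30,26,0,1]]' 15
python3 - <<'E'
from h import *
w=cap('wrist');print(w['pose'].round(2).tolist(),env.state()['ee_pos'],env.state()['tool_rot'])
im=w['color'].copy()
for u,v in proj(w,[[553,-256,0],[553,-256,85]]): cv2.circle(im,(int(u),int(v)),3,(255,0,255),-1)
cv2.imwrite('pics/w1.png',im)
m=cv2.inRange(cv2.cvtColor(w['color'],cv2.COLOR_BGR2HSV),(18,110,60),(34,255,255));k,_,st,ce=cv2.connectedComponentsWithStats(m);print([(a.tolist(),b.round(1)) for a,b in zip(st[1:],ce[1:]) if a[4]>100])
E
```

```text
t: 1.32
ee_pos: [552.4, -257.3, 224.2]
tool_rot: [-2.278, -2.163, 0.002]
force: [0.1, -0.8, 0.2]
opening: 94.1
grasp_force: 0.0
[[1.0, -0.05, -0.01, 556.3], [-0.05, -0.97, -0.24, -188.06], [-0.0, 0.24, -0.97, 383.87], [0.0, 0.0, 0.0, 1.0]] [ 552.31917195 -257.5950662   224.2936976 ] [-2.27847709e+00 -2.16240259e+00  1.34958619e-03]
[([306, 169, 31, 34, 495], array([320.9, 182.7])), ([129, 271, 19, 54, 255], array([134.5, 296.9])), ([494, 279, 19, 46, 269], array([505.9, 304.5])), ([465, 337, 94, 16, 800], array([513.8, 344.9])), ([296, 347, 96, 7, 305], array([331.7, 349.2]))]
```

View pics/w1.png

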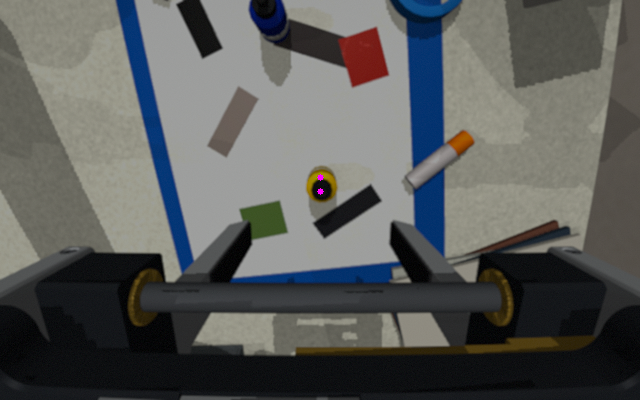

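The wrist view has the bottle at (321,186), with the cap on the predicted marker. So the position estimate holds, and the fingers straddle it.

```bash
python3 -m handwheel '[[0,0,0,0.1,0.1,-4,1],[0,0,0,0.1,0.1,-8,1],[0,0,0,0.1,0.1,-12,1],[0,0,0,0.1,0.1,-15,1],[0,0,0,0.1,0.1,-17,1],[0,0,0,0.1,0.1,-18.9,1],[0,0,0,0.1,0.1,-18.9,1],[0,0,0,0.1,0.1,-18.9,0],[0,0,0,0.1,0.1,-18.9,-0.1],[0,0,0,0.1,0.1,-18.9,-0.2],[0,0,0,0.1,0.1,-18.9,-0.3],[0,0,0,0.1,0.1,-18.9,-0.5],[0,0,0,0.1,0.1,-18.9,-0.5],[0,0,0,0.1,0.1,-18.9,-0.5],[0,0,0,0.1,0.1,-18.9,-0.5]]' 15
```

```text
t: 3.25
ee_pos: [554.5, -255.0, 35.5]
tool_rot: [-2.275, -2.166, 0.0]
force: [-0.5, 1.4, 1.0]
opening: 37.7
grasp_force: 15.0
```

```bash
python3 -m handwheel '[[0,0,0,0,0,0.7,-0.5],[0,0,0,0,0,2,-0.5],[0,0,0,0,0,4.5,-0.5],[0,0,0,0,0,7.5,-0.5],[0,0,0,0,0,10.5,-0.5],[0,0,0,0,0,13.5,-0.5],[0,0,0,0,0,16,-0.5],[0,0,0,0,0,17.5,-0.5],[0,0,0,0,0,18.5,-0.5],[0,0,0,0,0,18.5,-0.5],[0,0,0,0,0,18.5,-0.5]]' 15
python3 -m handwheel '[[0,0,0,-0.1,1,0,-0.5],[0,0,0,-0.3,3,0,-0.5],[0,0,0,-0.6,6,0,-0.5],[0,0,0,-0.9,10,0,-0.5],[0,0,0,-1.2,14,0,-0.5],[0,0,0,-1.5,18,0,-0.5],[0,0,0,-1.9,22,0,-0.5],[0,0,0,-2.2,26,0,-0.5],[0,0,0,-2.6,30,0,-0.5],[0,0,0,-3,34,0,-0.5],[0,0,0,-3.2,36,0,-0.5],[0,0,0,-3.4,37.5,0,-0.5],[0,0,0,-3.5,38.5,0,-0.5],[0,0,0,-3.5,38.5,0,-0.5],[0,0,0,-3.5,38.5,0,-0.5]]' 15
python3 - <<'E'
from h import *
w=cap('wrist');s=cap('side');cv2.imwrite('pics/w2.png',w['color']);cv2.imwrite('pics/s2.png',cv2.resize(s['color'][120:320,220:460],(720,600)))
hsv=cv2.cvtColor(w['color'],cv2.COLOR_BGR2HSV)
for n,l,h in [('y',18,34),('b',95,130),('g',40,85)]:
  k,_,st,ce=cv2.connectedComponentsWithStats(cv2.inRange(hsv,(l,110,50),(h,255,255)))
  print(n,[(a.tolist(),b.round(1).tolist(),onz(w,[b],90).round(1).tolist()) for a,b in zip(st[1:],ce[1:]) if a[4]>150])
print(env.state()['ee_pos'],env.state()['tool_rot'],env.state()['t'])
E
```

```text
t: 4.62
ee_pos: [554.0, -254.7, 219.2]
tool_rot: [-2.274, -2.164, 0.001]
force: [-0.8, -0.2, -0.2]
opening: 37.5
grasp_force: 15.0
t: 6.5
ee_pos: [519.7, 129.4, 220.4]
tool_rot: [2.276, 2.165, -0.0]
force: [-0.5, -0.5, -0.7]
opening: 38.1
grasp_force: 15.0
y [([290, 106, 47, 48, 1797], [313.4, 129.6], [[516.2, 196.6, 90.0]]), ([300, 205, 45, 16, 161], [322.7, 209.4], [[521.6, 112.5, 90.0]]), ([286, 215, 70, 69, 2551], [320.3, 243.7], [[517.0, 73.0, 90.0]]), ([238, 270, 16, 58, 363], [243.5, 297.2], [[423.3, 9.5, 90.0]]), ([388, 270, 15, 57, 372], [397.1, 300.6], [[604.0, -4.0, 90.0]]), ([175, 339, 320, 16, 2823], [355.2, 348.1], [[553.5, -69.3, 90.0]])]
b [([293, 191, 42, 29, 509], [310.3, 201.2], [[508.7, 122.3, 90.0]]), ([368, 215, 108, 53, 2000], [423.6, 233.3], [[631.7, 79.5, 90.0]]), ([179, 234, 89, 20, 1168], [223.0, 244.7], [[408.3, 76.9, 90.0]]), ([304, 315, 26, 20, 288], [316.3, 321.9], [[507.2, -28.4, 90.0]])]
g [([289, 0, 49, 64, 942], [305.9, 36.2], [[513.9, 282.9, 90.0]]), ([329, 0, 10, 34, 221], [333.1, 15.7], [[540.1, 299.2, 90.0]])]
[519.79143255 129.22770305 220.43566906] [ 2.27671400e+00  2.16453364e+00 -2.33499805e-04] 6.6
```

View pics/w2.png

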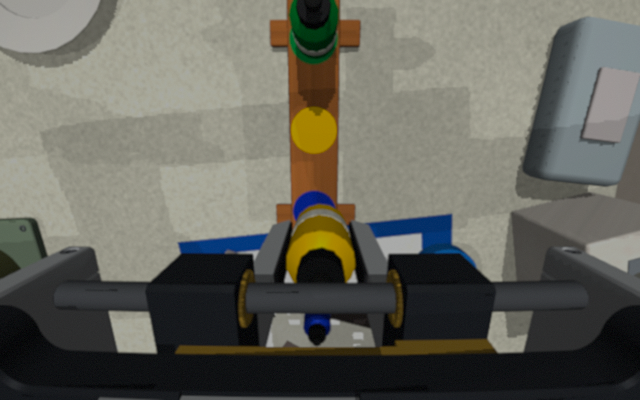

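View pics/s2.png

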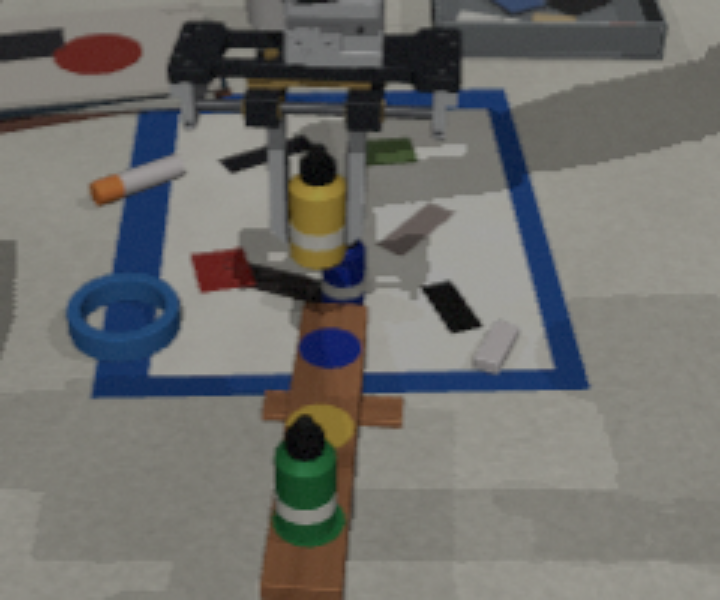

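The wrist view shows the spot centred at (313,130) and free, with the held bottle at (321,245). The side view shows the bottle hanging upright. I'll check its offset in the gripper along y.

Run:
```python
from h import *
w=cap('wrist');e=env.state()['ee_pos'];b=e[2]-35.5
print(proj(w,[[e[0],e[1]+19,b],[e[0],e[1]+12,b+85],[e[0],e[1]-12,b+85],[e[0],e[1],b+85],[e[0],e[1]+24,b]]).round(1).tolist())
im=w['color']
for v in range(196,296,3): print(v,im[v,321].tolist(),end=' ')
```

```text
[[318.8, 199.4], [318.6, 264.3], [321.3, 312.3], [320.0, 288.9], [318.4, 192.6]]
196 [106, 25, 1] 199 [105, 24, 0] 202 [106, 29, 17] 205 [17, 86, 108] 208 [40, 96, 114] 211 [106, 113, 114] 214 [99, 120, 126] 217 [0, 90, 114] 220 [0, 90, 114] 223 [0, 89, 114] 226 [0, 90, 114] 229 [0, 94, 119] 232 [0, 140, 170] 235 [0, 147, 171] 238 [0, 150, 170] 241 [0, 154, 171] 244 [0, 158, 171] 247 [0, 108, 115] 250 [9, 3, 2] 253 [6, 4, 6] 256 [7, 10, 8] 259 [16, 14, 13] 262 [14, 13, 14] 265 [10, 10, 8] 268 [15, 13, 10] 271 [6, 8, 8] 274 [11, 14, 12] 277 [12, 13, 13] 280 [17, 16, 16] 283 [28, 28, 27] 286 [47, 45, 41] 289 [56, 52, 51] 292 [61, 58, 56] 295 [66, 64, 62]
```

```bash
python3 -m handwheel '[[0,0,0,-0.1,1,0,-0.5],[0,0,0,-0.2,2.5,0,-0.5],[0,0,0,-0.3,4.5,0,-0.5],[0,0,0,-0.4,6,0,-0.5],[0,0,0,-0.4,6.7,0,-0.5],[0,0,0,-0.4,7,0,-0.5],[0,0,0,-0.4,7,-1,-0.5],[0,0,0,-0.4,7,-3,-0.5],[0,0,0,-0.4,7,-5,-0.5],[0,0,0,-0.4,7,-6.5,-0.5],[0,0,0,-0.4,7,-7.5,-0.5],[0,0,0,-0.4,7,-8,-0.5],[0,0,0,-0.4,7,-8,-0.5],[0,0,0,-0.4,7,-8,-0.5],[0,0,0,-0.4,7,-8,-0.5]]' 15
python3 - <<'E'
from h import *
t=cap('side');cv2.imwrite('pics/t3.png',cv2.resize(t['color'][200:320,260:400],(700,600)))
w=cap('wrist');cv2.imwrite('pics/w3.png',cv2.resize(w['color'][100:300,220:420],(600,600)))
e=env.state()['ee_pos'];print(e)
th=np.linspace(0,6.28,80);R=[[516.1+23*np.cos(a),197.2+23*np.sin(a),90] for a in th];print(proj(w,R)[:,1].min(),proj(w,[[516,197.2+19,90],[e[0],e[1]-2.5+19,e[2]-35.5]]))
E
```

```text
t: 8.52
ee_pos: [516.1, 200.1, 141.1]
tool_rot: [2.275, 2.166, 0.002]
force: [-0.3, -0.0, -0.3]
opening: 37.9
grasp_force: 15.0
[515.9108634  200.03653883 140.89916146]
192.9352023581697 [[319.06228162 198.00364685]
 [318.84483905 202.78609573]]
```

View pics/w3.png

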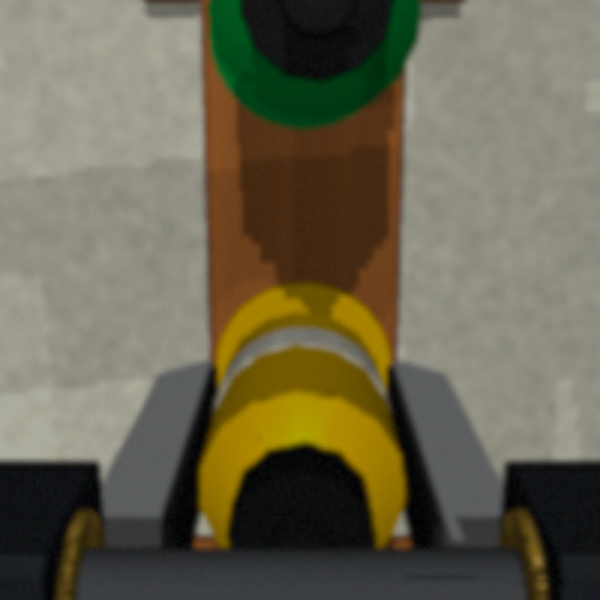

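View pics/t3.png

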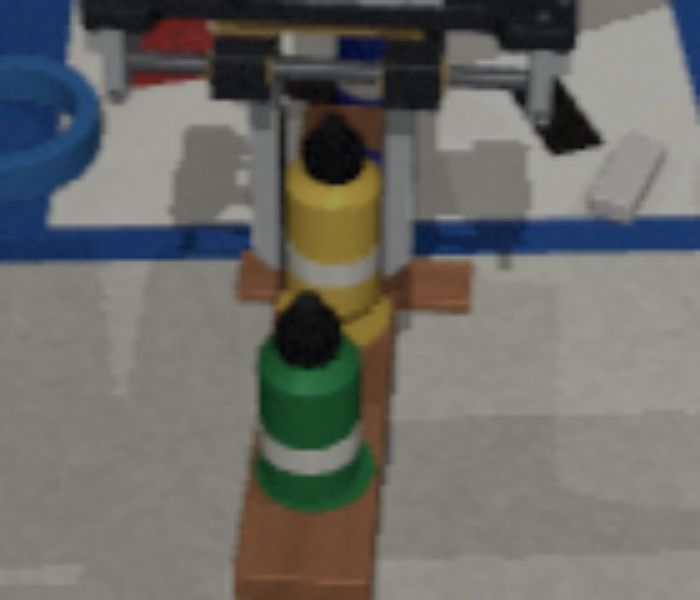

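The spot's far edge is at crop (310,283), about 1 mm nearer than predicted. The bottle is centred on the board in x (303 against 304). I'll lower it gently with a 1 mm y correction.

```bash
python3 -m handwheel '[[0,0,0,0,-0.1,-0.4,-0.5],[0,0,0,0,-0.1,-0.8,-0.5],[0,0,0,0,-0.1,-1.1,-0.5],[0,0,0,0,-0.1,-1.3,-0.5],[0,0,0,0,-0.1,-1.4,-0.5],[0,0,0,0,-0.1,-1.4,-0.5],[0,0,0,0,-0.1,-1.4,-0.5]]' 15
```

```text
t: 9.5
ee_pos: [515.7, 199.0, 126.6]
tool_rot: [2.275, 2.166, 0.0]
force: [-0.3, 0.5, -0.6]
opening: 37.8
grasp_force: 15.0
```

```bash
python3 -m handwheel '[[0,0,0,0,0,-0.05,-0.5],[0,0,0,0,0,-0.1,-0.5],[0,0,0,0,0,-0.1,-0.5],[0,0,0,0,0,-0.1,-0.5]]' 8
```

```text
t: 10.0
ee_pos: [515.6, 198.9, 125.4]
tool_rot: [-2.276, -2.166, 0.0]
force: [0.2, 0.0, -0.3]
opening: 38.1
grasp_force: 8.0
```

No contact yet; I'll go on in small steps.

```bash
python3 -m handwheel '[[0,0,0,0,0,-0.05,-0.5],[0,0,0,0,0,-0.05,-0.5],[0,0,0,0,0,-0.05,-0.5]]'
```

```text
t: 10.38
ee_pos: [515.6, 198.9, 125.4]
tool_rot: [2.275, 2.166, -0.0]
force: [-1.6, -0.4, 3.9]
opening: 37.7
grasp_force: 8.0
```

```bash
python3 -m handwheel '[[0,0,0,0,0,-0.05,-0.5],[0,0,0,0,0,-0.05,-0.5],[0,0,0,0,0,-0.05,-0.5]]'
```

```text
t: 10.75
ee_pos: [515.6, 199.0, 125.4]
tool_rot: [2.275, 2.166, 0.0]
force: [-3.5, -1.2, 7.0]
opening: 38.0
grasp_force: 8.0
```

Contact confirmed. I'll ease the load, open slowly and rise.

```bash
python3 -m handwheel '[[0,0,0,0,0,0.07,-0.5],[0,0,0,0,0,0.07,-0.5],[0,0,0,0,0,0.07,-0.18],[0,0,0,0,0,0.07,-0.15],[0,0,0,0,0,0.07,-0.1],[0,0,0,0,0,0.07,0],[0,0,0,0,0,0.07,0.1],[0,0,0,0,0,0.07,0.2],[0,0,0,0,0,0.07,0.3],[0,0,0,0,0,0.07,0.3],[0,0,0,0,0,0.07,0.3],[0,0,0,0,0,0.07,0.3]]'
python3 -m handwheel '[[0,0,0,0,0,1,0.3],[0,0,0,0,0,3,0.3],[0,0,0,0,0,6,0.3],[0,0,0,0,0,9,0.3],[0,0,0,0,0,12,0.3],[0,0,0,0,0,13,0.3],[0,0,0,0,-3,13,0.3],[0,0,0,0,-7,13,0.3],[0,0,0,0,-11,13,0.3],[0,0,0,0,-13,13,0.3],[0,0,0,0,-13,13,0.3],[0,0,0,0,-13,13,0.3]]'
python3 - <<'E'
from h import *
w=cap('wrist');im=w['color'].copy()
for p in proj(w,[[516.1+23*np.cos(a),196.7+23*np.sin(a),90] for a in np.linspace(0,6.28,60)]): cv2.circle(im,tuple(int(x) for x in p.round()),0,(255,0,255),-1)
s=cap('side')
cv2.imwrite('pics/f.png',np.vstack([cv2.resize(im[0:240,200:440],(300,300)),cv2.resize(s['color'][200:320,270:390],(300,300))]))
E
```

```text
t: 12.25
ee_pos: [515.6, 198.9, 125.1]
tool_rot: [2.276, 2.166, -0.0]
force: [0.5, -0.1, 0.8]
opening: 61.1
grasp_force: 0.0
t: 13.75
ee_pos: [515.3, 69.6, 254.7]
tool_rot: [-2.275, -2.165, 0.0]
force: [0.1, 0.8, 0.1]
opening: 60.9
grasp_force: 0.0
```

View pics/f.png

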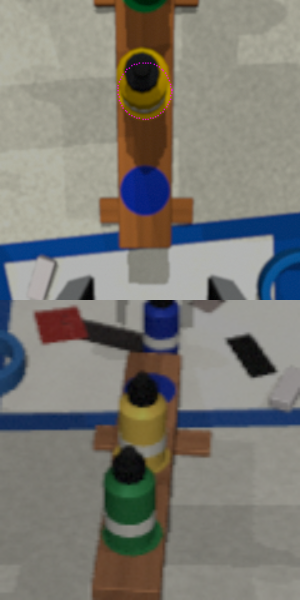

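The bottle stands upright on its spot, with a thin, even rim of the disc showing around it at (145,95) in the upper crop. Blue and green are still standing where they were.

```bash
python3 -c "
from rig import env
print(env.hand_in())"
```

```text
the job is handed in; nothing more can be done
None
```

The yellow ink bottle is standing upright on the yellow spot of the ledge, centred to within a millimetre or two by the camera, with the blue and green bottles left where they were, and I handed the job in at about 14 s; no verdict came back.

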